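Sort the packing table's supplies into their trays

ROBOT

A 6-joint arm with a two-finger parallel gripper is mounted at the origin on a cart in front of the work surface, level with it; the furniture and walls round the work are solid. World frame = base frame: x ahead of the robot, y to its left, z up, the work surface at z = 0. Lengths are in m, angles in rad, forces in N, time in s.
With the tool pointing down it reaches from about 0.375 to 0.925 m from the base axis. Payload 5.7 kg.
Tool frame: the origin (TCP) lies on the centre line of the jaws, within the pads' length; the fingertips stand 25 mm ahead of it and the grasp point (between the pads) lies 6 mm ahead of it; z points along the fingers, y is the line along which they close (so a half turn about z gives the same grasp; the last joint's range is limited). The gripper opens to 85 mm and grips with 20 to 120 N. Pads are 22 mm wide; open, the fingers measure 114 mm over their backs; the gripper's body (76 mm by 85 mm) begins 54 mm behind the grasp point. The pads swing forward as they close: fully open they stand 13 mm farther back than shut.
Start: joints at [-1.383, 0.359, 1.51, -0, 1.272, -0.115], TCP at [0.179, -0.573, 0.256] pointing down, gripper open.
Joint ranges: [-2.97, 2.97], [-1.01, 2.36], [0.21, 2.38], [-0.96, 4.11], [0.2, 2.71], [-2.98, 2.98]. Speed limits (rad/s): [2.39, 2.39, 3.14, 3.14, 3.14, 3.14].

INTERFACE

Orientations are given as [roll, pitch, yaw] about the fixed x, y, z axes, in that order (R = Rz(yaw) Ry(pitch) Rx(roll)).
In Python, from rig import read_state, vision, workorder gives the robot as it stands. The module is installed in compiled form; this text tells all that it offers.
- The arm moves only by the shell command python3 -m crank 'ROWS' [OPENING] [FORCE]. ROWS is a JSON list of rows, 1 to 10 of them, each an object with the fields dx, dy, dz (the shift in shares of the most that a row can go, 1 being 50 mm), drx, dry, drz (a rotation vector in parts of the range, where 1.0 means 2 rad); a field left out counts as zero; each row shifts and turns the commanded pose from where the row before left it, along the tool's axes as they then stand; what a row does not reach is not made up. A row lasts 1/10 s, in which the tool goes at most 0.05 m and 0.15 rad, less where a joint would pass 70% of its speed; a pose out of reach is approached as far as the arm can. OPENING is the opening from 0.0 (shut) to 1.0 (fully open), set as the command begins (- or left out keeps the last). The fingers move at their own pace and stop on an object; FORCE is the grip in N (left out, the last holds). Time passes only in rows, so rows that do not move let the fingers close. It prints the time, the measured TCP pose, the force, the opening and the grip force at its end. No shift or turn number may pass 1 either way. Input that does not fit is refused with a message, and nothing moves.
- read_state(): the state, without advancing time (a new reading comes with each control period).
- vision.grab_frame(name): name is "scene" or "top"; returns a dict with "pixels" (400x640x3 uint8, blue, green, red), "vertical_fov" (degrees; the focal length in pixels is half the picture's height over the tangent of half this angle, whatever the lens; pixels are square), "cx", "cy" (the principal point, pixels), "k1" (the pictures are not rectified: a ray, as slopes to the right and down, at radius r is drawn at 1 + k1 r^2 times it, then the intrinsics apply), "xyz" and "attitude" of the camera in the world. Camera axes: x right, y down, z forward; pixel columns grow to the right and rows downward; lengths in m; the calibration is good to about 2 mm. A picture is of the moment at which its call begins. There is no depth.
- workorder.close_job(): hands the job in; it is judged then, once.
The state is a dict: "time_s": time; "joint_pos": joint angles; "qvel": joint speeds; "joint_torque": joint torques, N m; "position": TCP position; "orientation": TCP orientation; "ft_force": force on the tool from outside, world axes, zero at the start; "wrist_torque": the same for the moment, N m; "opening": opening from 0.0 (shut) to 1.0 (fully open); "grasp_force": force on a finger pad.
Only numpy, scipy, OpenCV 4.12 (cv2) and the standard library are available. Lean on these libraries where they do the work, as an engineer would, in place of code of your own. Each camera call takes 0.05 s, during which the arm holds its last target. There are 200 camera calls.

TASK

Tidy the gift packing table: put the two glass candles into the green tray and the two wooden hand stamps into the yellow tray, one to a bay, and the small cream card box into the blue tray, all standing upright and flat on the tray floors. Set the glass candles down into their tray gently rather than dropping them or pressing hard, and leave the blue glass ball and the teal ribbon spool where they are.

Things in the scene. Friction and masses are not known exactly. Their poses are not given: they have to be found in the camera images.
- tray_green: Green painted sorting tray, for the candles. Outer size 90 (x) x 176 (y) x 16 mm high, walls and divider 4 mm, floor top 5 mm above the underside. Two open bays, each 82 x 82 mm inside, centred at x = 0, y = +43 mm and y = -43 mm. It is fixed to the table and does not move. Origin: centre of its underside; z up; x across its short side, y along its row of bays.
- tray_yellow: Yellow painted sorting tray, for the stamps. Outer size 68 (x) x 132 (y) x 16 mm high, walls and divider 4 mm, floor top 5 mm above the underside. Two open bays, each 60 x 60 mm inside, centred at x = 0, y = +32 mm and y = -32 mm. It is fixed to the table and does not move. Origin: centre of its underside; z up; x across its short side, y along its row of bays.
- tray_blue: Blue painted sorting tray, for the small card box. Outer size 84 (x) x 96 (y) x 16 mm high, walls 4 mm, floor top 5 mm above the underside. One open bay 76 (x) x 88 (y) mm inside, centred on the origin. It is fixed to the table and does not move. Origin: centre of its underside; z up; x across its shorter side, y along its longer side.
- candle_brown: Candle in a round brown glass jar with a gold tin lid, stands upright, 56 mm diameter, 78 mm high in all (the glass to grip reaches from 0 to 67 mm above the underside), about 0.22 kg. Origin: centre of its underside; z up. Loose.
- candle_plum: Candle in a round plum-red glass jar with a silver tin lid, stands upright, 60 mm diameter, 60 mm high in all (the glass to grip reaches from 0 to 52 mm above the underside), about 0.22 kg. Origin: centre of its underside; z up. Loose.
- stamp_dark: Hand stamp of dark brown wood, stands upright on its stamping face: rectangular base 29 (x) x 43 (y) x 19 mm high, above it a round neck 18 mm across and from 40 to 75 mm above the underside a round knob 28 mm across. About 0.05 kg. Origin: centre of its underside; z up. Its x axis starts within 0.45 rad of the room's x axis. Loose.
- stamp_pale: Hand stamp of pale wood, stands upright on its stamping face: rectangular base 29 (x) x 43 (y) x 19 mm high, above it a round neck 18 mm across and from 37 to 75 mm above the underside a round knob 28 mm across. About 0.05 kg. Origin: centre of its underside; z up. Its x axis starts within 0.45 rad of the room's x axis. Loose.
- card_box: Small closed cream card box, 51 (x) x 65 (y) x 36 mm high, lid fixed on, about 0.05 kg. Origin: centre of its underside; z up. Its x axis starts within 0.35 rad of the room's x axis. Loose.
- ball: Blue glass ball of 64 mm diameter on a brown turned foot, 89 mm high in all. Origin: centre of its underside; z up. Loose bystander among the things: leave it where it stands.
- spool_ribbon: Lying card spool wound with dark teal ribbon, flanges 56 mm across, 70 x 63 mm with the ribbon end, 30 mm high. Origin: centre of the underside of its 70 x 63 mm outline; z up. Loose bystander among the things: leave it where it lies.
Not all that is in view belongs to the job. Leave any purple look-alike of the candle_plum alone.

How it is judged:
At the end, for the whole second after the job is handed in: All five rest upright (tilt under 0.1 rad) on the floor of their trays, released: one candle in each green bay, one stamp in each yellow bay, the box in the blue tray; centres at most 18 (candle), 24 (stamp), 22 mm (box) off the tray's long axis and 12 mm or more from a divider (x of candle_brown in the frame of tray_green between -0.018 and 0.018 m and y of candle_brown in the frame of tray_green between -0.062 and 0.062 m and z of candle_brown in the frame of tray_green between 0.002 and 0.009 m and angle between each of candle_brown, candle_plum, stamp_dark, stamp_pale, card_box's own z axis and vertical below 0.1 rad and linear speed of each of candle_brown, candle_plum, stamp_dark, stamp_pale, card_box below 0.02 m/s and angular speed of each of candle_brown, candle_plum, stamp_dark, stamp_pale, card_box below 0.2 rad/s and x of candle_plum in the frame of tray_green between -0.018 and 0.018 m and y of candle_plum in the frame of tray_green between -0.062 and 0.062 m and z of candle_plum in the frame of tray_green between 0.002 and 0.009 m and ((y of candle_brown in the frame of tray_green above 0.012 m and y of candle_plum in the frame of tray_green below -0.012 m) or (y of candle_brown in the frame of tray_green below -0.012 m and y of candle_plum in the frame of tray_green above 0.012 m)) and x of stamp_dark in the frame of tray_yellow between -0.024 and 0.024 m and y of stamp_dark in the frame of tray_yellow between -0.056 and 0.056 m and z of stamp_dark in the frame of tray_yellow between 0.002 and 0.009 m and x of stamp_pale in the frame of tray_yellow between -0.024 and 0.024 m and y of stamp_pale in the frame of tray_yellow between -0.056 and 0.056 m and z of stamp_pale in the frame of tray_yellow between 0.002 and 0.009 m and ((y of stamp_dark in the frame of tray_yellow above 0.012 m and y of stamp_pale in the frame of tray_yellow below -0.012 m) or (y of stamp_dark in the frame of tray_yellow below -0.012 m and y of stamp_pale in the frame of tray_yellow above 0.012 m)) and x of card_box in the frame of tray_blue between -0.022 and 0.022 m and y of card_box in the frame of tray_blue between -0.025 and 0.025 m and z of card_box in the frame of tray_blue between 0.002 and 0.009 m); the robot touches nothing.
It fails at once if the glass ball is shifted by more than 20 mm (distance of ball from where it was at the start of the episode above 0.02 m).
It fails at once if the ribbon spool is shifted by more than 20 mm (distance of spool_ribbon from where it was at the start of the episode above 0.02 m).
It fails at once if a glass candle strikes or is pressed on the tray with more than 60 N (contact force between candle_brown and tray_green above 60 N).
It fails at once if a glass candle strikes or is pressed on the tray with more than 60 N (contact force between candle_plum and tray_green above 60 N).
It also fails if it takes over 112 s, if anything falls off the work surface, if the arm or the gripper's body presses on something with over 40 N, if the wrist force passes 120 N, or if a joint passes its speed limit or range.

## Working session

There is one attempt and no reset: what is moved stays moved. The work goes in short steps, Python scripts to look and compute and a shell command to move; the robot and the scene stay as the last step left them, time stands still between calls to the robot, and variables do not carry over. Pictures are saved under pics/ and viewed, at most 14 in all, crops included, and the job is handed in when it is done.

```bash
mkdir -p pics; cat > h.py <<'E'
import numpy as np, cv2
from rig import read_state, vision, workorder
from scipy.spatial.transform import Rotation as R
def grab(n,f=None):
    d=vision.grab_frame(n)
    if f: cv2.imwrite('pics/'+f,d['pixels'])
    return d
def K(d):
    f=200/np.tan(np.radians(d['vertical_fov'])/2)
    return np.array([[f,0,d['cx']],[0,f,d['cy']],[0,0,1]])
def Rc(d):
    a=np.array(d['attitude'],float)
    return a if a.shape==(3,3) else R.from_euler('xyz',a).as_matrix() if a.size==3 else R.from_quat(a).as_matrix()
def px2w(d,uv,z):
    k=K(d); p=(np.array(uv,float)-k[:2,2])/k[0,0]; rd=np.linalg.norm(p); r=rd
    for _ in range(30): r=rd/(1+d['k1']*r*r)
    if rd>0: p=p*r/rd
    v=Rc(d)@np.array([p[0],p[1],1]); o=np.array(d['xyz'])
    return o+v*(z-o[2])/v[2]
def w2px(d,P):
    c=Rc(d).T@(np.array(P)-np.array(d['xyz'])); p=c[:2]/c[2]
    p=p*(1+d['k1']*(p@p)); k=K(d); return k[0,0]*p+k[:2,2]
E
python3 - <<'E'
from h import *
import pickle
for n in('top','scene'):
    d=grab(n,n+'0.png'); pickle.dump(d,open(n+'0.pkl','wb'))
    print({k:v for k,v in d.items() if k!='pixels'})
s=read_state(); print(s)
d=pickle.load(open('top0.pkl','rb')); print(w2px(d,s['position']), [px2w(d,p,0) for p in((0,0),(639,0),(320,200),(639,399))])
E
```

```text
{'vertical_fov': 48.48778817708546, 'cx': 322.0044978597989, 'cy': 202.21627895078788, 'k1': -0.059752650710985705, 'xyz': array([ 0.38015746, -0.00835353,  1.20988946]), 'attitude': array([-3.06629695, -0.00791804, -1.57182532])}
{'vertical_fov': 48.268867010099626, 'cx': 316.60417841959907, 'cy': 202.40446907738016, 'k1': 0.0398915539525945, 'xyz': array([-0.28438135,  0.6111518 ,  0.51475521]), 'attitude': array([-2.03467034,  0.0248313 , -2.27626791])}
{'time_s': 0.1, 'joint_pos': array([-1.38310530e+00,  3.59437694e-01,  1.51132421e+00,  1.92327911e-05,
        1.27254473e+00, -1.15075862e-01]), 'qvel': array([ 0.00058728, -0.00126396, -0.00302466, -0.00047054,  0.00079241,
       -0.00038786]), 'joint_torque': array([-2.22259246e-04, -5.28654385e+01, -2.79350156e+01, -1.02501431e-05,
        5.17819703e-03, -3.48453682e-06]), 'position': array([ 0.17880031, -0.57212719,  0.25553482]), 'orientation': array([-3.13989212e+00, -2.15054826e-04,  3.02761037e-01]), 'ft_force': array([-0.53296647,  0.05800955,  0.68653933]), 'wrist_torque': array([-0.00634204,  0.00236121,  0.03945269]), 'grasp_force': 0.0, 'opening': 1.003278414719266}
[577.81082684 327.42048767] [array([1.0720777 , 0.93449129, 0.        ]), array([ 1.0779881 , -0.96748472,  0.        ]), array([ 0.47749926, -0.01255525,  0.        ]), array([-0.07835252, -0.89999224,  0.        ])]
```

View pics/top0.png

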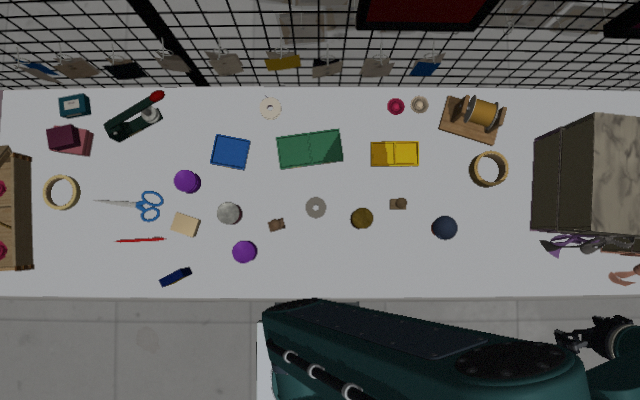

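View pics/scene0.png

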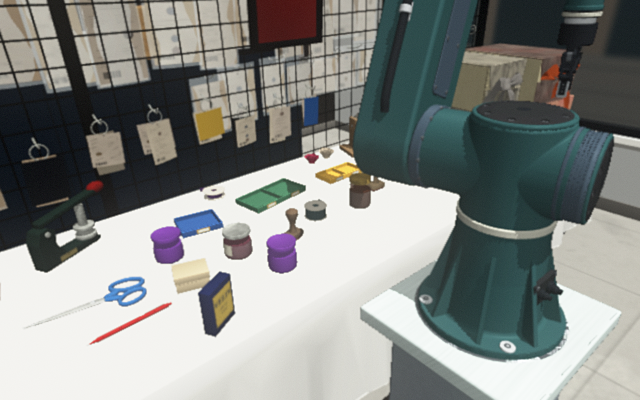

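Top view: the plum candle must be the silver lid at (229,213). Purple look-alikes are at (187,181) and (245,252), with purple lids. The brown candle is the gold lid at (361,218). The stamps are at (277,225) and (398,204), the card box at (185,224), the ball at (444,228) and the spool at (316,207). I'll check these choices in a close crop.

```bash
python3 - <<'E'
import cv2,pickle
p=pickle.load(open('top0.pkl','rb'))['pixels']
def crop(x,y,w,h,s,f):
    c=cv2.resize(p[y:y+h,x:x+w],None,fx=s,fy=s,interpolation=cv2.INTER_CUBIC)
    for i in range(0,w,10):
        L=12 if i%50 else 25
        cv2.line(c,(i*s,0),(i*s,L),(0,0,255),1)
    for j in range(0,h,10): cv2.line(c,(0,j*s),(12,j*s),(0,0,255),1)
    cv2.imwrite('pics/'+f,c)
crop(160,120,150,120,5,'c1.png'); crop(310,120,150,120,5,'c2.png')
E
```

```text
(no output)
```

View pics/c1.png

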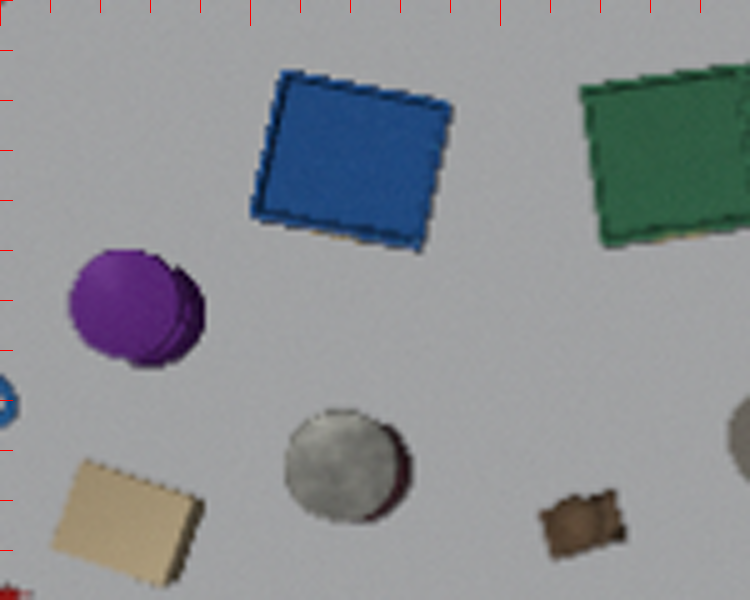

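View pics/c2.png

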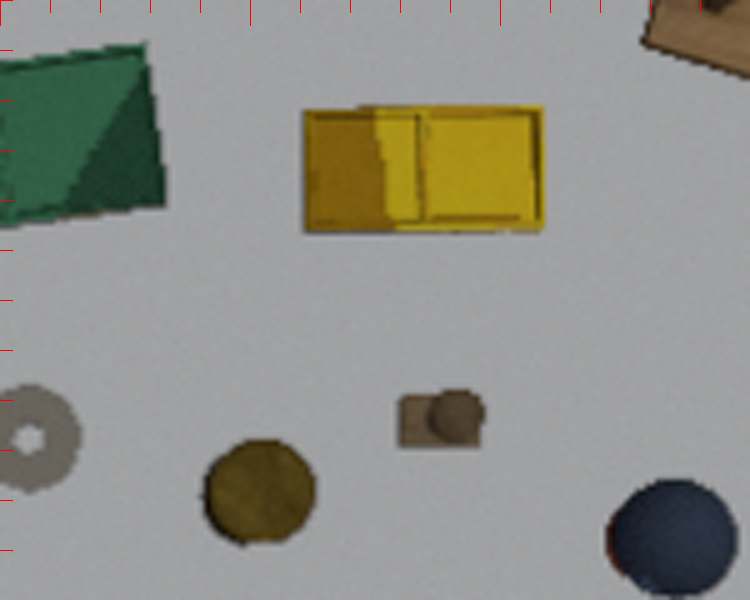

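The crops confirm it: the silver lid over a plum-red jar at (228,213) is candle_plum, and the all-purple jar at (185,181) is a look-alike. The gold lid is at (362,218). The left stamp, at (276.6,225), is dark, and the right one, at (398,204), is pale.

```bash
cat > m.py <<'E'
from h import *
import pickle
d=pickle.load(open('top0.pkl','rb'))
c1=lambda x,y:(160+x/5,120+y/5)
c2=lambda x,y:(310+x/5,120+y/5)
def quad(n,P,z):
    Q=np.array([px2w(d,p,z)[:2] for p in P])  # TL,TR,BR,BL
    yv=(Q[0]+Q[3]-Q[1]-Q[2])/2; xv=(Q[0]+Q[1]-Q[2]-Q[3])/2
    a=np.arctan2(-yv[0],yv[1]); b=np.arctan2(xv[1],xv[0])
    print(n,'c',Q.mean(0).round(4),'y-size',round(np.linalg.norm(yv),4),'x-size',round(np.linalg.norm(xv),4),'yaw',a.round(3),b.round(3))
quad('blue',[c1(284,72),c1(452,106),c1(420,250),c1(252,216)],.016)
quad('green',[c1(582,88),c2(145,45),c2(166,206),c1(603,246)],.016)
quad('yellow',[c2(304,110),c2(543,107),c2(543,232),c2(304,232)],.016)
quad('box',[c1(85,460),c1(190,495),c1(160,580),c1(53,547)],.036)
quad('dark',[c1(541,515),c1(614,490),c1(625,537),c1(553,558)],.019)
quad('pale',[c2(399,397),c2(481,397),c2(481,446),c2(399,446)],.019)
def disc(n,f,l,r,t,b,z):
    x=(l+r)/2;y=(t+b)/2
    print(n,px2w(d,f(x,y),z)[:2].round(4),'diam',np.linalg.norm(px2w(d,f(l,y),z)-px2w(d,f(r,y),z)).round(4),np.linalg.norm(px2w(d,f(x,t),z)-px2w(d,f(x,b),z)).round(4))
disc('plum',c1,285,399,408,522,.06)
disc('brown',c2,206,316,438,543,.078)
disc('paleknob',c2,428,485,389,443,.07)
disc('ball',c2,612,738,479,598,.057)
disc('spool',c2,-22,80,384,492,.03)
disc('purple1',c1,70,180,250,358,.06)
disc('purple2',lambda x,y:(245,252),0,1,0,1,.06)
E
python3 m.py
python3 - <<'E'
import cv2,pickle
p=pickle.load(open('scene0.pkl','rb'))['pixels']
cv2.imwrite('pics/s1.png',cv2.resize(p[135:315,140:400],None,fx=3,fy=3,interpolation=cv2.INTER_CUBIC))
E
```

```text
blue c [0.6071 0.2316] y-size 0.0941 x-size 0.0811 yaw -0.203 -0.2
green c [0.615  0.0151] y-size 0.172 x-size 0.0888 yaw 0.134 0.13
yellow c [ 0.602  -0.2165] y-size 0.1311 x-size 0.0683 yaw 0.009 -0.016
box c [0.4107 0.3471] y-size 0.0598 x-size 0.0482 yaw -0.305 -0.331
dark c [0.4088 0.1037] y-size 0.0407 x-size 0.0249 yaw 0.307 0.256
pale c [ 0.4643 -0.2228] y-size 0.0444 x-size 0.0265 yaw -0.001 -0.014
plum [0.4389 0.2254] diam 0.0594 0.0592
brown [ 0.4248 -0.12  ] diam 0.0563 0.0536
paleknob [ 0.4635 -0.2222] diam 0.0296 0.028
ball [ 0.4003 -0.3386] diam 0.0666 0.0621
spool [ 0.4548 -0.0013] diam 0.0543 0.0576
purple1 [0.5232 0.3407] diam 0.0581 0.0569
purple2 [0.3383 0.1811] diam 0.0 0.0
```

View pics/s1.png

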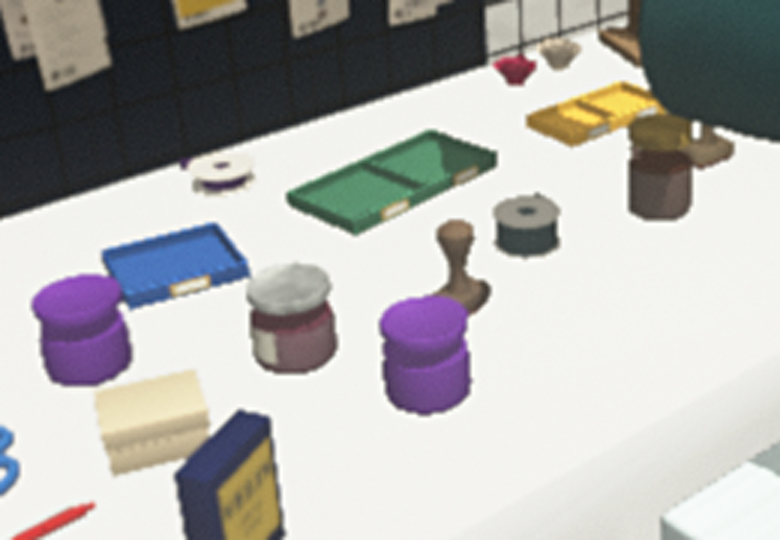

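The close view confirms the choices, and all measured sizes agree within about 4 mm. The plan is to close the jaws along world x (yaw ≈ 1.57) throughout. First I'll travel over the pale stamp, then turn.

Units first: shifts go in shares of 50 mm and turns go in shares of 2 rad. So 0.0376 m is 0.752, -0.0249 m is -0.498.

```bash
r=1; python3 -m crank '[{"dx":0.752,"dy":-0.498,"dz":0.19},{"dx":0.752,"dy":-0.498,"dz":0.19},{"dx":0.752,"dy":-0.498,"dz":0.19},{"dx":0.752,"dy":-0.498,"dz":0.19},{"dx":0.752,"dy":-0.498,"dz":0.19},{"dx":0.752,"dy":-0.498,"dz":0.19},{"dx":0.752,"dy":-0.498,"dz":0.19},{"dx":0.752,"dy":-0.498,"dz":0.19},{"dx":0.752,"dy":-0.498,"dz":0.19},{"dx":0.752,"dy":-0.498,"dz":0.19}]' 1.0 40
python3 -m crank '[{"drz":-0.0705},{"drz":-0.0705},{"drz":-0.0705},{"drz":-0.0705},{"drz":-0.0705},{"drz":-0.0705},{"drz":-0.0705},{"drz":-0.0705},{"drz":-0.0705},{}]'
```

```text
time_s: 1.1
position: [0.4643, -0.2212, 0.1608]
orientation: [-3.141, 0.0, 0.303]
ft_force: [0.8, -0.3, 0.0]
opening: 0.999
grasp_force: 0.0
time_s: 2.1
position: [0.4633, -0.2227, 0.161]
orientation: [-3.141, -0.0, 1.573]
ft_force: [0.6, -0.2, 0.3]
opening: 1.003
grasp_force: 0.0
```

In the tool's units: 0.03 m is 0.6, 0.024 m is 0.48.

```bash
python3 -m crank '[{"dz":0.6},{"dz":0.6},{"dz":0.48},{"dz":0.28},{}]'
python3 -m crank '[{},{},{},{},{},{},{},{}]' 0 40
```

```text
time_s: 2.6
position: [0.4621, -0.2219, 0.0614]
orientation: [-3.138, -0.003, 1.568]
ft_force: [-0.3, 0.5, 0.0]
opening: 0.999
grasp_force: 0.0
time_s: 3.4
position: [0.464, -0.2232, 0.0641]
orientation: [3.14, 0.001, 1.572]
ft_force: [-0.1, 0.4, 5.4]
opening: 0.3
grasp_force: 38.8
```

In the tool's units: 0.0345 m is 0.69, -0.03 m is -0.6.

```bash
python3 -m crank '[{"dz":-0.5},{"dz":-0.6},{"dx":-0.13,"dy":0.69},{"dx":-0.13,"dy":0.69},{"dx":-0.13,"dy":0.69},{"dx":-0.13,"dy":0.69},{},{}]'; python3 - <<'E'
from h import *
d=grab('top')
import pickle;pickle.dump(d,open('t1.pkl','wb'))
cv2.imwrite('pics/t1.png',cv2.resize(d['pixels'][110:240,340:460],None,fx=4,fy=4,interpolation=cv2.INTER_CUBIC))
E
```

```text
time_s: 4.2
position: [0.6016, -0.2485, 0.118]
orientation: [-3.141, -0.0, 1.572]
ft_force: [-0.4, 0.4, -0.5]
opening: 0.305
grasp_force: 39.4
```

View pics/t1.png

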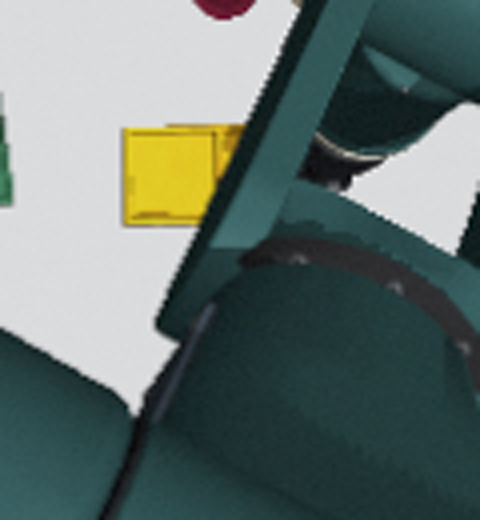

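The picture shows the arm hiding the right-hand bay, but grip and opening confirm the stamp is held. Now I'll lower it and release.

In the tool's units: 0.02 m is 0.4, 0.015 m is 0.3.

```bash
python3 -m crank '[{"dz":0.4},{"dz":0.3},{"dz":0.16},{"dz":0.1},{},{}]'
python3 -m crank '[{},{},{},{},{},{"dz":-0.4},{"dz":-0.6},{"dz":-0.6},{"dz":-0.4},{}]' 1.0
python3 -c "print((.4248-.6016),(-.12+.2485))"
```

```text
time_s: 4.85
position: [0.6017, -0.2488, 0.0705]
orientation: [3.141, 0.0, 1.572]
ft_force: [-0.1, -0.0, -0.2]
opening: 0.306
grasp_force: 39.5
time_s: 5.85
position: [0.6036, -0.2498, 0.1738]
orientation: [3.136, 0.003, 1.572]
ft_force: [-0.1, -0.2, -0.1]
opening: 1.002
grasp_force: 0.0
-0.1768 0.1285
```

In the tool's units: -0.0354 m is -0.708, 0.0257 m is 0.514, -0.128 rad / 2 = -0.064.

```bash
python3 -m crank '[{"dx":0.514,"dy":-0.708},{"dx":0.514,"dy":-0.708},{"dx":0.514,"dy":-0.708},{"dx":0.514,"dy":-0.708},{"dx":0.514,"dy":-0.708},{"drz":-0.064},{},{}]'; python3 - <<'E'
from h import *
print(read_state()['position'])
d=grab('top')
cv2.imwrite('pics/t2.png',cv2.resize(d['pixels'][110:260,310:460],None,fx=4,fy=4,interpolation=cv2.INTER_CUBIC))
E
```

```text
time_s: 6.65
position: [0.4251, -0.1208, 0.1701]
orientation: [3.141, 0.0, 1.697]
ft_force: [-0.1, -0.7, -0.8]
opening: 1.003
grasp_force: 0.0
[ 0.42514539 -0.12082045  0.17013546]
```

View pics/t2.png

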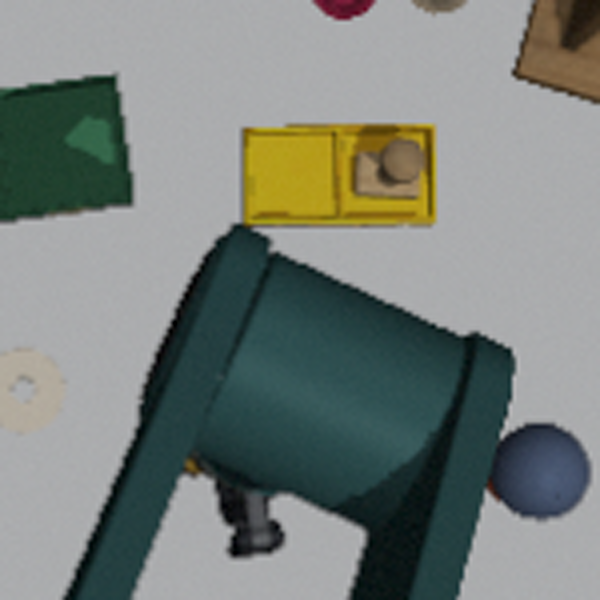

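The pale stamp stands centred in the right-hand yellow bay (crop 388,172). Now for the brown candle.

In the tool's units: 0.04 m is 0.8, 0.03 m is 0.6.

```bash
python3 -m crank '[{"dz":0.8},{"dz":0.8},{"dz":0.6},{"dz":0.3},{}]'
python3 -m crank '[{},{},{},{},{},{},{}]' 0 50
```

```text
time_s: 7.2
position: [0.4239, -0.1205, 0.0431]
orientation: [-3.138, -0.002, 1.697]
ft_force: [-0.1, 0.9, 0.3]
opening: 1.001
grasp_force: 0.0
time_s: 7.9
position: [0.4257, -0.121, 0.0464]
orientation: [3.139, 0.002, 1.7]
ft_force: [1.0, -0.4, 7.2]
opening: 0.649
grasp_force: 53.5
```

In the tool's units: -0.04 m is -0.8, 0.0343 m is 0.686.

```bash
python3 -m crank '[{"dz":-0.4},{"dz":-0.8},{"dx":0.226,"dy":0.686},{"dx":0.226,"dy":0.686},{"dx":0.226,"dy":0.686},{"dx":0.226,"dy":0.686},{"dx":0.226,"dy":0.686},{"dx":0.226,"dy":0.686},{},{}]'
python3 -m crank '[{"dz":0.4},{"dz":0.3},{"dz":0.2},{"dz":0.1},{},{}]'
```

```text
time_s: 8.9
position: [0.6197, -0.0262, 0.1051]
orientation: [-3.141, -0.0, 1.701]
ft_force: [-0.6, -1.9, -2.7]
opening: 0.642
grasp_force: 54.3
time_s: 9.5
position: [0.62, -0.0269, 0.0556]
orientation: [3.141, -0.0, 1.7]
ft_force: [-0.2, -0.9, -2.7]
opening: 0.644
grasp_force: 54.3
```

In the tool's units: 0.002 m is 0.04, 0.001 m is 0.02.

```bash
python3 -m crank '[{"dz":0.04},{"dz":0.02},{"dz":0.02},{},{}]'
```

```text
time_s: 10.0
position: [0.62, -0.0267, 0.0515]
orientation: [3.141, 0.0, 1.7]
ft_force: [-0.0, -0.3, -2.1]
opening: 0.645
grasp_force: 54.6
```

In the tool's units: 0.0006 m is 0.012.

```bash
python3 -m crank '[{"dz":0.012},{},{}]'
```

```text
time_s: 10.3
position: [0.62, -0.0267, 0.0515]
orientation: [3.141, 0.0, 1.7]
ft_force: [-2.8, 0.4, 5.6]
opening: 0.646
grasp_force: 55.0
```

In the tool's units: -0.04 m is -0.8, -0.02 m is -0.4.

```bash
python3 -m crank '[{},{},{},{},{},{"dz":-0.4},{"dz":-0.8},{"dz":-0.8},{"dz":-0.4},{}]' 1.0; python3 - <<'E'
from h import *
s=read_state(); p=s['position']; y=s['orientation'][2]
d=np.array([.4088,.1037])-p[:2]; print(d@[np.cos(y),np.sin(y)], d@[np.sin(y),-np.cos(y)])
E
```

```text
time_s: 11.3
position: [0.6223, -0.0271, 0.1745]
orientation: [3.135, 0.002, 1.7]
ft_force: [1.1, 0.7, 0.2]
opening: 1.0
grasp_force: 0.0
0.15714628290993748 -0.19491080177148967
```

In the tool's units: -0.0321 m is -0.642, 0.0262 m is 0.524.

```bash
python3 -m crank '[{"dx":0.524,"dy":-0.642},{"dx":0.524,"dy":-0.642},{"dx":0.524,"dy":-0.642},{"dx":0.524,"dy":-0.642},{"dx":0.524,"dy":-0.642},{"dx":0.524,"dy":-0.642},{},{}]'; python3 - <<'E'
from h import *
d=grab('top')
cv2.imwrite('pics/t3.png',cv2.resize(d['pixels'][110:260,210:410],None,fx=4,fy=4,interpolation=cv2.INTER_CUBIC))
E
```

```text
time_s: 12.1
position: [0.4074, 0.1047, 0.1701]
orientation: [-3.14, -0.0, 1.701]
ft_force: [0.1, 0.5, -0.0]
opening: 1.0
grasp_force: 0.0
```

View pics/t3.png

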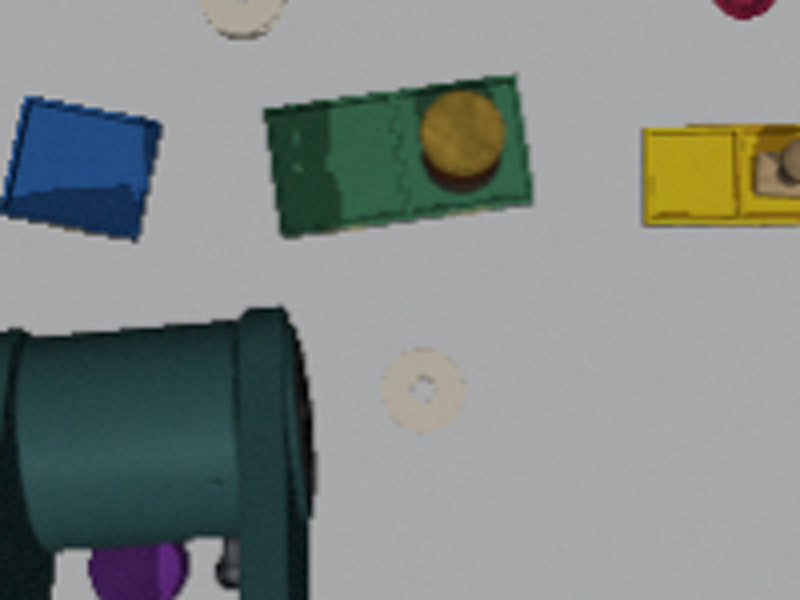

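The brown candle stands in the right-hand green bay (crop 462,140) and the spool hasn't moved. The dark stamp is next.

In the tool's units: 0.035 m is 0.7, 0.024 m is 0.48.

```bash
python3 -m crank '[{"dy":0.02,"dz":0.7},{"dz":0.7},{"dz":0.48},{"dz":0.22},{}]'
python3 -m crank '[{},{},{},{},{},{},{},{}]' 0 40
```

```text
time_s: 12.65
position: [0.4098, 0.1038, 0.0639]
orientation: [-3.139, -0.0, 1.699]
ft_force: [0.3, 0.5, 0.2]
opening: 1.002
grasp_force: 0.0
time_s: 13.45
position: [0.4104, 0.1047, 0.0665]
orientation: [3.14, 0.0, 1.7]
ft_force: [0.6, -0.3, 6.5]
opening: 0.313
grasp_force: 39.0
```

In the tool's units: -0.04 m is -0.8, -0.0389 m is -0.778.

```bash
python3 -m crank '[{"dz":-0.6},{"dz":-0.8},{"dx":-0.778,"dy":0.386},{"dx":-0.778,"dy":0.386},{"dx":-0.778,"dy":0.386},{"dx":-0.778,"dy":0.386},{"dx":-0.778,"dy":0.386},{"dx":-0.778,"dy":0.386},{"dx":-0.778,"dy":0.386},{"dx":-0.778,"dy":0.386}]'
python3 -m crank '[{},{},{},{}]'
```

```text
time_s: 14.45
position: [0.6032, -0.1857, 0.1358]
orientation: [-3.141, -0.0, 1.7]
ft_force: [0.9, 0.1, -1.5]
opening: 0.311
grasp_force: 39.5
time_s: 14.85
position: [0.6016, -0.1828, 0.1356]
orientation: [-3.14, -0.001, 1.701]
ft_force: [0.2, 0.9, 0.2]
opening: 0.31
grasp_force: 39.6
```

In the tool's units: 0.03 m is 0.6, 0.02 m is 0.4.

```bash
python3 -m crank '[{"dz":0.6},{"dz":0.4},{"dz":0.18},{"dz":0.08},{"dz":0.02},{},{}]'
python3 -m crank '[{},{},{},{},{},{"dz":-0.4},{"dz":-0.6},{"dz":-0.6},{"dz":-0.4},{}]' 1.0
python3 - <<'E'
import numpy as np
y=1.7;d=np.array([.4389,.2254])-[.6018,-.1832]; print(d@[np.cos(y),np.sin(y)], d@[np.sin(y),-np.cos(y)])
E
```

```text
time_s: 15.55
position: [0.6034, -0.1844, 0.0727]
orientation: [3.14, 0.001, 1.7]
ft_force: [0.2, -0.4, 0.3]
opening: 0.313
grasp_force: 39.6
time_s: 16.55
position: [0.6048, -0.185, 0.1751]
orientation: [3.136, 0.003, 1.7]
ft_force: [-0.0, -0.2, 0.4]
opening: 0.998
grasp_force: 0.0
0.4261830096716196 -0.10889633725355574
```

In the tool's units: 0.0426 m is 0.852, -0.0109 m is -0.218.

```bash
python3 -m crank '[{"dx":0.852,"dy":-0.218},{"dx":0.852,"dy":-0.218},{"dx":0.852,"dy":-0.218},{"dx":0.852,"dy":-0.218},{"dx":0.852,"dy":-0.218},{"dx":0.852,"dy":-0.218},{"dx":0.852,"dy":-0.218},{"dx":0.852,"dy":-0.218},{"dx":0.852,"dy":-0.218},{"dx":0.852,"dy":-0.218}]'
python3 -m crank '[{},{}]'
 python3 - <<'E'
from h import *
d=grab('top')
cv2.imwrite('pics/t4.png',cv2.resize(d['pixels'][110:280,160:460],None,fx=2.6,fy=2.6,interpolation=cv2.INTER_CUBIC))
E
```

```text
time_s: 17.55
position: [0.4383, 0.2255, 0.1708]
orientation: [-3.14, 0.0, 1.7]
ft_force: [-0.1, 0.7, -0.5]
opening: 1.004
grasp_force: 0.0
time_s: 17.75
position: [0.4388, 0.2248, 0.1709]
orientation: [-3.14, 0.001, 1.703]
ft_force: [-0.1, -0.1, 0.2]
opening: 1.001
grasp_force: 0.0
```

View pics/t4.png

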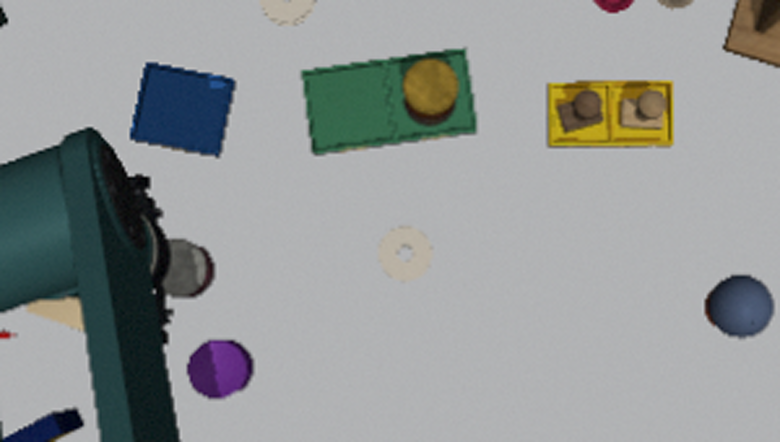

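Both stamps stand in their bays (crop 580,108 and 645,108). The plum candle is under the gripper (185,267). I'll go down and grip it.

In the tool's units: 0.04 m is 0.8, 0.03 m is 0.6.

```bash
python3 -m crank '[{"dz":0.8},{"dz":0.8},{"dz":0.6},{"dz":0.34},{}]'
python3 -m crank '[{},{},{},{},{},{},{}]' 0 50
```

```text
time_s: 18.3
position: [0.4386, 0.222, 0.0423]
orientation: [-3.136, 0.001, 1.697]
ft_force: [0.7, -0.4, 0.3]
opening: 1.004
grasp_force: 0.0
time_s: 19.0
position: [0.441, 0.2241, 0.0461]
orientation: [3.139, 0.0, 1.7]
ft_force: [1.1, -3.8, 8.0]
opening: 0.688
grasp_force: 54.6
```

In the tool's units: -0.04 m is -0.8, -0.0313 m is -0.626.

```bash
python3 -m crank '[{"dz":-0.4},{"dz":-0.8},{"dx":-0.626,"dy":0.492},{"dx":-0.626,"dy":0.492},{"dx":-0.626,"dy":0.492},{"dx":-0.626,"dy":0.492},{"dx":-0.626,"dy":0.492},{"dx":-0.626,"dy":0.492},{},{}]'
python3 -m crank '[{"dz":0.4},{"dz":0.3},{"dz":0.2},{"dz":0.06},{},{}]'
```

```text
time_s: 20.0
position: [0.6105, 0.0563, 0.1047]
orientation: [-3.141, -0.001, 1.698]
ft_force: [-1.2, 0.2, -3.8]
opening: 0.685
grasp_force: 55.2
time_s: 20.6
position: [0.6107, 0.0572, 0.0571]
orientation: [3.141, -0.0, 1.7]
ft_force: [0.7, -0.3, -2.0]
opening: 0.688
grasp_force: 55.2
```

In the tool's units: 0.002 m is 0.04, 0.001 m is 0.02.

```bash
python3 -m crank '[{"dz":0.04},{"dz":0.04},{"dz":0.02},{},{}]'; python3 -m crank '[{"dz":0.014},{},{}]'
```

```text
time_s: 21.1
position: [0.6104, 0.0569, 0.0517]
orientation: [-3.142, -0.0, 1.7]
ft_force: [0.0, -0.3, -3.0]
opening: 0.688
grasp_force: 55.2
time_s: 21.4
position: [0.6105, 0.0569, 0.0511]
orientation: [3.141, -0.0, 1.7]
ft_force: [0.4, 0.6, -0.6]
opening: 0.69
grasp_force: 55.4
```

Contact begins (the hanging weight is carried). Release, lift, and work out the move to the box.

In the tool's units: -0.04 m is -0.8, -0.02 m is -0.4.

```bash
python3 -m crank '[{},{},{},{},{},{"dz":-0.4},{"dz":-0.8},{"dz":-0.8},{"dz":-0.4},{}]' 1.0
python3 - <<'E'
import numpy as np
y=1.7;d=np.array([.4107,.3471])-[.6098,.0573]; print(d@[np.cos(y),np.sin(y)], d@[np.sin(y),-np.cos(y)])
E
```

```text
time_s: 22.4
position: [0.6129, 0.057, 0.1748]
orientation: [3.134, 0.001, 1.7]
ft_force: [0.1, -0.6, -0.3]
opening: 1.0
grasp_force: 0.0
0.31303740088336435 -0.16010132931424345
```

In the tool's units: 0.0391 m is 0.782, -0.02 m is -0.4.

```bash
python3 -m crank '[{"dx":0.782,"dy":-0.4},{"dx":0.782,"dy":-0.4},{"dx":0.782,"dy":-0.4},{"dx":0.782,"dy":-0.4},{"dx":0.782,"dy":-0.4},{"dx":0.782,"dy":-0.4},{"dx":0.782,"dy":-0.4},{"dx":0.782,"dy":-0.4}]'
python3 -m crank '[{"drz":0.074},{"drz":0.074},{"drz":0.074},{},{}]'
 python3 - <<'E'
from h import *
d=grab('top');e=grab('scene')
a=cv2.resize(d['pixels'][110:270,150:350],(500,400),interpolation=cv2.INTER_CUBIC)
b=cv2.resize(e['pixels'][150:310,140:260],(300,400),interpolation=cv2.INTER_CUBIC)
cv2.imwrite('pics/t5.png',np.hstack([a,b]))
E
```

```text
time_s: 23.2
position: [0.4096, 0.3474, 0.1699]
orientation: [-3.14, 0.001, 1.7]
ft_force: [0.6, 0.5, -0.2]
opening: 0.998
grasp_force: 0.0
time_s: 23.7
position: [0.411, 0.3463, 0.1702]
orientation: [-3.141, 0.001, 1.26]
ft_force: [0.6, 0.3, -0.7]
opening: 0.997
grasp_force: 0.0
```

View pics/t5.png

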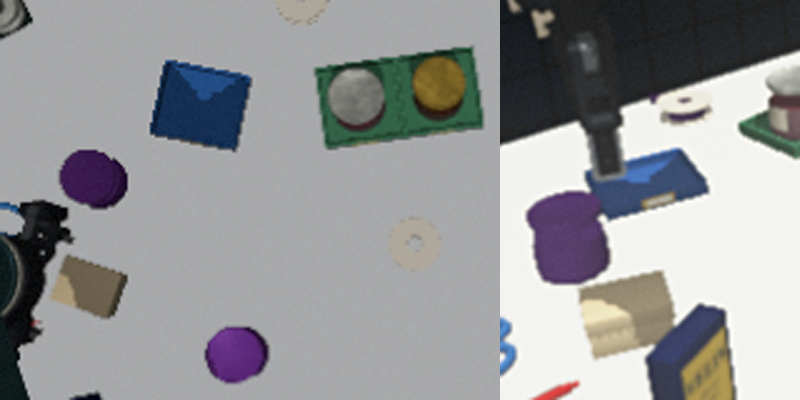

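Both candles are upright in the green bays (crop 355,98 and 438,85). The box is unchanged at (184,225) and the jaws are aligned with it. I'll grip it lightly.

In the tool's units: 0.04 m is 0.8, 0.02 m is 0.4.

```bash
python3 -m crank '[{"dz":0.8},{"dz":0.8},{"dz":0.6},{"dz":0.4},{}]'
python3 -m crank '[{},{},{},{},{},{},{}]' 0 30
python3 - <<'E'
from h import *
s=read_state(); y=s['orientation'][2]
d=np.array([.6071,.2316])-s['position'][:2]; print(d@[np.cos(y),np.sin(y)], d@[np.sin(y),-np.cos(y)])
E
```

```text
time_s: 24.3
position: [0.4097, 0.3452, 0.0384]
orientation: [-3.138, 0.004, 1.257]
ft_force: [-0.7, 0.7, -0.2]
opening: 1.002
grasp_force: 0.0
time_s: 25.0
position: [0.4125, 0.3472, 0.0426]
orientation: [3.14, -0.002, 1.256]
ft_force: [-0.6, -0.7, 6.9]
opening: 0.585
grasp_force: 32.3
-0.04969277028943669 0.2208804549158502
```

In the tool's units: -0.04 m is -0.8, 0.037 m is 0.74, -0.112 rad / 2 = -0.056.

```bash
python3 -m crank '[{"dz":-0.8},{"dz":-0.8},{"dx":-0.166,"dy":0.74},{"dx":-0.166,"dy":0.74},{"dx":-0.166,"dy":0.74},{"dx":-0.166,"dy":0.74},{"dx":-0.166,"dy":0.74},{"dx":-0.166,"dy":0.74},{"drz":-0.056},{}]'
python3 -m crank '[{"dz":0.6},{"dz":0.4},{"dz":0.2},{"dz":0.14},{},{}]'
```

```text
time_s: 26.0
position: [0.608, 0.2296, 0.1214]
orientation: [3.141, -0.0, 1.367]
ft_force: [-0.5, 0.6, 0.3]
opening: 0.584
grasp_force: 32.0
time_s: 26.6
position: [0.6075, 0.2308, 0.0548]
orientation: [3.141, -0.001, 1.368]
ft_force: [0.7, 0.3, -1.0]
opening: 0.59
grasp_force: 32.0
```

In the tool's units: 0.003 m is 0.06, 0.002 m is 0.04.

```bash
python3 -m crank '[{"dz":0.06},{"dz":0.04},{"dz":0.02},{"dz":0.02},{},{}]'
python3 -m crank '[{},{},{},{},{},{"dz":-0.4},{"dz":-0.8},{"dz":-0.8},{"dz":-0.8},{}]' 1.0
python3 -m crank '[{"dx":-0.4,"dy":-0.7},{"dx":-0.4,"dy":-0.7},{"dx":-0.4,"dy":-0.7},{"dx":-0.6,"dy":-0.6},{"dx":-0.6,"dy":-0.6},{"dx":-0.6,"dy":-0.6},{},{}]'
 python3 - <<'E'
from h import *
d=grab('top');e=grab('scene')
a=cv2.resize(d['pixels'][110:260,165:465],(780,390),interpolation=cv2.INTER_CUBIC)
b=cv2.resize(e['pixels'][140:300,140:400],(338,208),interpolation=cv2.INTER_CUBIC)
b=np.hstack([b,np.zeros((208,442,3),np.uint8)])
cv2.imwrite('pics/t6.png',np.vstack([a,b]))
E
```

```text
time_s: 27.2
position: [0.6072, 0.2304, 0.0476]
orientation: [3.141, -0.0, 1.368]
ft_force: [-1.5, -0.6, 5.5]
opening: 0.589
grasp_force: 32.7
time_s: 28.2
position: [0.611, 0.2316, 0.1936]
orientation: [3.131, -0.005, 1.368]
ft_force: [1.2, -0.5, 0.4]
opening: 1.0
grasp_force: 0.0
time_s: 29.0
position: [0.3852, 0.1225, 0.1869]
orientation: [3.141, -0.0, 1.367]
ft_force: [-0.3, 0.3, 0.4]
opening: 1.003
grasp_force: 0.0
```

View pics/t6.png

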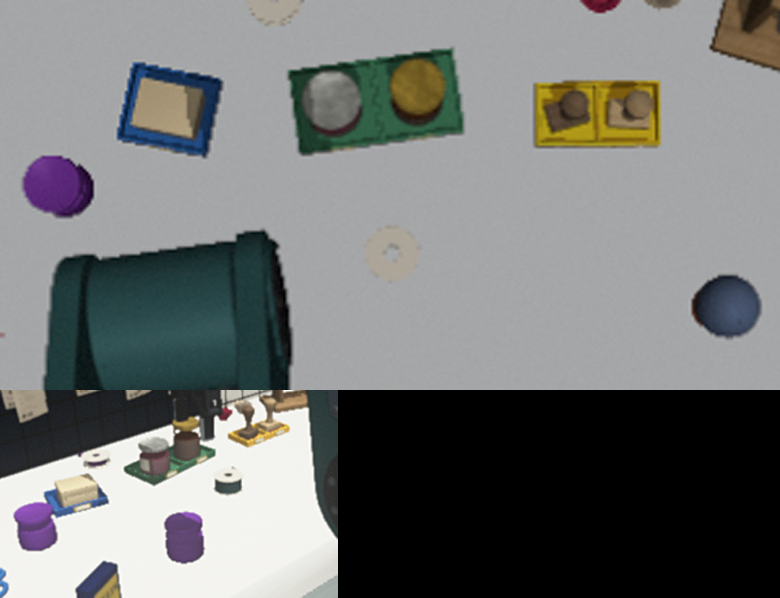

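All five stand flat and centred in their bays: the box at (168,108), candles at (332,100) and (417,87), and stamps at (567,110) and (630,108). The ball and spool are unmoved and the gripper is clear, so I'm handing in.

```bash
python3 -c "
from rig import workorder
print(workorder.close_job())"
```

```text
the job is handed in; nothing more can be done
None
```

I handed the job in at about 29 s of the 112 s allowed: the last pictures show all five items upright in their trays, the candles were set down gently, and the ball and spool were not moved; the judge's verdict was not shown.

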